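# Lay the sole form down against the stop

### The arm

A 6-joint arm with a two-finger parallel gripper is mounted at the origin on the work surface. World frame = base frame: x ahead of the robot, y to its left, z up, the work surface at z = 0. Lengths are in m, angles in rad, forces in N, time in s.
With the tool pointing down it reaches from about 0.35 to 0.775 m from the base axis. Payload 5.5 kg.
Tool frame: the origin (TCP) lies on the centre line of the jaws, within the pads' length; the fingertips stand 11 mm ahead of it and the grasp point (between the pads) lies 8 mm behind it; z points along the fingers, y is the line along which they close (so a half turn about z gives the same grasp; the last joint's range is limited). The gripper opens to 85 mm and grips with 20 to 120 N. Pads are 22 mm wide; open, the fingers measure 114 mm over their backs; the gripper's body (76 mm by 85 mm) begins 54 mm behind the grasp point. The pads swing forward as they close: fully open they stand 13 mm farther back than shut.
Start: joints at [-1.27, 0.313, 0.046, 1.304, 0, 1.431], TCP at [0.245, -0.52, 0.242] pointing down, gripper open.
Joint ranges: [-2.76, 2.76], [-0.86, 1.69], [-1.03, 1.26], [-2.2, 2.34], [-1.47, 1.5], [-3.14, 3.14]. Speed limits (rad/s): [2.57, 2.57, 3.14, 3.14, 3.14, 3.14].

### API

Orientations are given as a unit quaternion [w, x, y, z].
In Python, from workcell import env, viewer, order, models gives the robot as it stands.
- The arm moves only by the tool drive_tool, never from a script. Its argument "series" is a list that holds one entry, the list of rows, each a list of 6 numbers: the shift along the tool's x, y, z each as a share of 120 mm, from -1 to 1, then the turn, a rotation vector about the tool's x, y, z each as a share of 180 degrees, from -1 to 1. A call has 1 to 20 rows; each row shifts and turns the commanded pose from where the row before left it, along the tool's axes as they then stand; what a row does not reach is not made up. A row lasts 1/8 s, in which the tool goes at most 62.5 mm and 10.7 degrees, less where a joint would pass 70% of its speed; a pose out of reach is approached as far as the arm can. A call with a number of a shift or a turn outside -1 to 1 is refused whole. A call with a gripper value outside its range is refused whole. "jaw" is the opening, from -1 (shut) to 1 (fully open), set as the call begins (left out, the last holds). The fingers move at their own pace and stop on an object; "grip_force" is the grip in N (left out, the last holds). Time passes only in rows, so rows that do not move let the fingers close. It gives the time, the measured TCP pose, the force, the opening and the grip force at its end, in the units of the state.
- env.get_state(): the state, without advancing time (a new reading comes with each control period).
- viewer.read_camera(name): name is "side" or "top"; returns the picture (420x560x3 uint8, red, green, blue); there is no depth.
- viewer.camera_info(name): a dict with "intrinsics" (3x3 intrinsics, pixels), "R" (3x3) and "t" (3): a world point X has camera coordinates R X + t. Camera axes: x right, y down, z forward; pixel columns grow to the right and rows downward; lengths in m; the calibration is good to about 2 mm. A picture is of the moment at which its call begins. camera_info takes no time and is no camera call.
- order.hand_in(): hands the job in; it is judged then, once.
Trained networks look in the newest picture that a camera, given by its name, has taken for a name from the list of things; names that differ only in an ending like _2 or _b are one class to them, and where a whole thing is asked for, a point or a joint stands for the part that bears it (a point fixed in the world has none). Each returns a list of dicts, best first, with "score" (0 to 1); they miss things now and then, are a little off and sometimes report something else, mostly with a low value. They report only what shows in the picture. A call takes as long as a camera call.
- models.silhouettes(label, camera): "region" (420x560 bool, what is visible of it) and "location" ([column, row] in pixels, amid what is visible of it).
The state is a dict: "clock": time; "joint_pos": joint angles; "qvel": joint speeds; "tau": joint torques, N m; "tcp_pos": TCP position; "orientation": TCP orientation; "wrist_force": force on the tool from outside, world axes, zero at the start; "ft_torque": the same for the moment, N m; "finger_gap": finger opening in m; "grip_force": force on a finger pad.
Only numpy, scipy, OpenCV 4.12 (cv2) and the standard library are available. Lean on these libraries where they do the work, as an engineer would, in place of code of your own. Each camera call takes 0.05 s, during which the arm holds its last target. There are 200 camera calls.

### The job

The large wooden sole form stands on its long straight edge on the grey gluing board. Push it over with the fingertips so that it falls towards the steel stop rail and lies flat on the board, then push it along the board until both its toe and its heel rest against the rail. Do not pick it up, and leave the small form, the tin and the jar where they are.

Things in the scene. Friction and masses are not known exactly. Their poses are not given: they have to be found in the camera images.
- board: Fixed grey gluing board, 280 (x) x 360 (y) x 20 mm thick, lying on the bench; its top is 20 mm above the bench. Origin: centre of its underside. Its +x axis points across the board to the steel stop rail along its far edge; +y runs along the rail; z up.
- rail (a point): Middle of the inner face (looking to the board's -x) of the board's stop rail, at the height of the board's top, 120 mm in +x from the board's origin. Axes as the board's. The rail is a fixed steel bar, 300 mm long along y, 18 mm wide, standing 22 mm above the board's top.
- form: Large loose beech block, sole-shaped, 240 mm long, 34 mm thick, 0.35 to 0.7 kg, standing on its straight long edge on the board, 92 mm high at the toe, 64 at the heel. Origin: middle of that edge, mid-thickness. Own x: through the thickness, at the start towards the rail within 12 degrees; y: along the straight edge to the toe; z: across the width, up at the start. It must fall onto its +x face.
- form_mid (a point): Centre of the large form, near its centre of mass: (0, 10, 42) mm in its axes; 62 mm above the bench standing, 37 mm lying flat. Outline: round toe, radius 46 mm, centred at y 81, z 46; round heel, radius 32, centred at y -81, z 32; straight edge z = 0 from y -81 to 81, facing away from the rail once down; the other edge slopes 9.9 degrees to it and is slightly waisted.
- form_toe (a point): Point of the large form's toe that meets the rail when it is lying flat and home: at (0, 73, 91) mm in the form's axes, mid-thickness, on the outline.
- form_heel (a point): Point of the large form's heel that meets the rail when it is lying flat and home: at (0, -86, 64) mm in the form's axes, mid-thickness, on the outline.
- small_form: Bystander: smaller loose sole form of the same shape and wood, 163 mm long, 34 mm thick, 63 mm high, standing on its straight edge on the bench beside the board. Origin: middle of that edge; its length runs along its own y.
- tin: Bystander: steel glue tin with a pale label, 76 mm in diameter, 95 mm high, standing on the bench. Origin: centre of its base.
- jar: Bystander: white jar with a black lid, 60 mm in diameter, 75 mm high, standing on the bench beyond the rail. Origin: centre of its base.

How it is judged:
On the way:
1. the large form lies flat on the board, fallen towards the rail (angle between form's own x axis and vertical above 3.05 rad and z of form_mid in the frame of rail between 0.01 and 0.022 m), for 0.2 s.
At the end, for the whole second after the job is handed in: The large form lies flat on the board (within 5 degrees) on the face that looked to the rail, its toe and heel points both within 7 mm of the rail's inner face, its centre within 80 mm of the rail's middle along the rail, at rest; the bystanders are within 20 mm of their starts (all of step 1 and x of form_toe in the frame of rail between -0.007 and 0.004 m and x of form_heel in the frame of rail between -0.007 and 0.004 m and y of form_mid in the frame of rail between -0.08 and 0.08 m and linear speed of form below 0.01 m/s and distance of each of small_form, tin, jar from where it was at the start of the episode below 0.02 m); the robot touches nothing.
It fails at once if the large form is picked up: its centre rises about 28 mm above its standing height, or 30 mm above its lying height once it is down (height (world z) of form_mid above 0.09 m or (angle between form's own z axis and vertical above 1.3 rad and height (world z) of form_mid above 0.067 m)).
It fails at once if the small form is moved more than 20 mm (distance of small_form from where it was at the start of the episode above 0.02 m).
It fails at once if the tin is moved more than 20 mm (distance of tin from where it was at the start of the episode above 0.02 m).
It fails at once if the jar is moved more than 20 mm (distance of jar from where it was at the start of the episode above 0.02 m).
It also fails if it takes over 48 s, if anything falls off the work surface, if the arm or the gripper's body presses on something with over 40 N, if the wrist force passes 120 N, or if a joint passes its speed limit or range.

## Working session

There is one attempt and no reset: what is moved stays moved. The work goes in short steps, Python scripts to look and compute and a tool call to move; the robot and the scene stay as the last step left them, time stands still between calls to the robot, and variables do not carry over. Pictures are saved under pics/ and viewed, at most 10 in all, crops included, and the job is handed in when it is done.

Besides the shell and the picture viewer there is one more tool, called after "Call:" as a command line: name --argument value ..., lists and objects as JSON in quotes. drive_tool: Moves the arm, as the interface text tells. Its arguments: {"type":"object","properties":{"series":{"type":"array"},"jaw":{"type":"number"},"grip_force":{"type":"number"}},"required":["series"]}

```bash
mkdir -p pics
cat > h.py <<'E'
import numpy as np, cv2
from workcell import env, viewer, order, models
def snap(n,f=None):
    im=viewer.read_camera(n)
    if f: cv2.imwrite('pics/'+f,im[:,:,::-1])
    return im
def P(n):
    c=viewer.camera_info(n); return np.array(c['intrinsics']),np.array(c['R']),np.array(c['t'])
def proj(n,X):
    K,R,t=P(n); q=K@(R@np.asarray(X,float)+t); return q[:2]/q[2]
def atz(n,uv,z):
    K,R,t=P(n); d=R.T@np.linalg.solve(K,[uv[0],uv[1],1]); C=-R.T@t; return C+d*(z-C[2])/d[2]
E
python3 - <<'E'
from h import *
np.set_printoptions(precision=3,suppress=True)
a=snap('side');b=snap('top')
cv2.imwrite('pics/a.png',np.hstack([a,b])[:,:,::-1][:, :1120])
cv2.imwrite('pics/a.png',cv2.resize(np.vstack([a,b])[:,:,::-1],None,fx=.71,fy=.71))
cv2.imwrite('pics/top0.png',b[:,:,::-1]);cv2.imwrite('pics/side0.png',a[:,:,::-1])
for n in('side','top'):
    K,R,t=P(n);print(n,K[0,0],-R.T@t,R[2])
    for o in ['board','form','small_form','tin','jar']:
        for d in models.silhouettes(o,n)[:2]:
            r=d['region'];ys,xs=np.nonzero(r);bx=cv2.boxPoints(cv2.minAreaRect(np.c_[xs,ys].astype(np.float32)))
            print(o,round(d['score'],2),d['location'],r.sum(),bx.round().tolist())
print(env.get_state())
E
```

```text
side 405.7412094897798 [ 0.345 -0.602  0.514] [ 0.35   0.795 -0.495]
board 0.7 [283.5, 325.6] 21894 [[167.0, 265.0], [342.0, 204.0], [397.0, 360.0], [222.0, 421.0]]
form 0.67 [236.4, 296.2] 3798 [[189.0, 250.0], [220.0, 232.0], [282.0, 336.0], [251.0, 354.0]]
small_form 0.94 [359.6, 410.6] 2271 [[286.0, 386.0], [399.0, 386.0], [399.0, 419.0], [286.0, 419.0]]
small_form 0.17 [236.3, 291.8] 3853 [[189.0, 250.0], [220.0, 232.0], [281.0, 336.0], [250.0, 354.0]]
tin 0.82 [216.9, 216.7] 1423 [[198.0, 194.0], [230.0, 189.0], [238.0, 237.0], [206.0, 242.0]]
jar 0.84 [363.7, 270.2] 1350 [[344.0, 293.0], [348.0, 245.0], [380.0, 247.0], [376.0, 295.0]]
top 434.13785034083025 [0.456 0.05  1.151] [ 0.165 -0.011 -0.986]
board 0.88 [331.4, 244.1] 13594 [[261.0, 192.0], [401.0, 190.0], [402.0, 299.0], [262.0, 301.0]]
form 0.73 [330.2, 266.9] 1399 [[283.0, 263.0], [378.0, 256.0], [380.0, 271.0], [284.0, 278.0]]
small_form 0.68 [430.1, 247.8] 1155 [[418.0, 216.0], [438.0, 214.0], [444.0, 276.0], [424.0, 278.0]]
tin 0.82 [219.0, 245.9] 853 [[200.0, 247.0], [221.0, 225.0], [245.0, 249.0], [223.0, 270.0]]
jar 0.95 [335.4, 173.8] 444 [[321.0, 181.0], [331.0, 156.0], [349.0, 163.0], [339.0, 188.0]]
{'clock': 0.6, 'joint_pos': array([-1.27 ,  0.313,  0.046,  1.304,  0.   ,  1.431]), 'qvel': array([-0.   ,  0.001,  0.   , -0.001,  0.001, -0.001]), 'tau': array([ -0.001, -48.015,  29.866,   0.   ,  -0.   ,  -0.   ]), 'tcp_pos': array([ 0.245, -0.52 ,  0.242]), 'orientation': array([0.   , 0.976, 0.219, 0.   ]), 'wrist_force': array([ 0.473, -0.101, -0.707]), 'ft_torque': array([-0.037, -0.008, -0.021]), 'grip_force': 0.0, 'finger_gap': 0.08537796435757333}
```

View pics/top0.png

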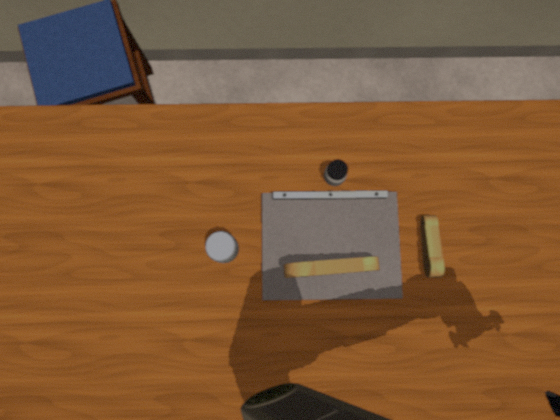

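View pics/side0.png

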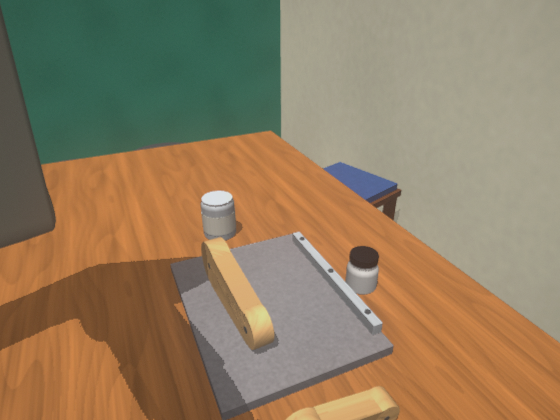

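```bash
cat >> h.py <<'E'
from scipy.optimize import minimize
def Rz(a): c,s=np.cos(a),np.sin(a); return np.array([[c,-s,0],[s,c,0],[0,0,1.]])
th=np.linspace(0,2*np.pi,60)
OUT=np.r_[np.c_[81+46*np.cos(th),46+46*np.sin(th)],np.c_[-81+32*np.cos(th),32+32*np.sin(th)]]/1000
FORM=np.vstack([np.c_[np.full(len(OUT),s*.017),OUT] for s in(-1,1)])
def box(x0,x1,y0,y1,z0,z1): return np.array([[x,y,z] for x in(x0,x1) for y in(y0,y1) for z in(z0,z1)])
BOARD=np.vstack([box(-.14,.14,-.18,.18,0,.02),box(.12,.138,-.15,.15,.02,.042)])
LIE=np.array([[0,0,1.],[0,1,0],[-1,0,0]]) # form x->-z, z->+x
def hull(n,X,S=4):
    K,R,t=P(n);q=(X@R.T+t)@K.T;q=q[:,:2]/q[:,2:];m=np.zeros((420*S,560*S),np.uint8)
    cv2.fillConvexPoly(m,cv2.convexHull(np.round((q+.5)*S).astype(np.int32)),1);return m
def fit(masks,pts,x0,z):
    """masks: {cam:bool}; returns x,y,yaw"""
    M={}
    for n,r in masks.items():
        k,l,st,_=cv2.connectedComponentsWithStats(r.astype(np.uint8)); r=l==1+np.argmax(st[1:,4])
        ys,xs=np.nonzero(r);m=np.zeros((420,560),np.uint8)
        cv2.fillConvexPoly(m,cv2.convexHull(np.c_[xs,ys].astype(np.int32)),1);M[n]=cv2.resize(m,None,fx=4,fy=4,interpolation=0)
    def f(p):
        X=pts@Rz(p[2]).T+[p[0],p[1],z]; s=0
        for n in M:
            h=hull(n,X); s+=1-(h&M[n]).sum()/(h|M[n]).sum()
        return s
    s=minimize(f,x0,method='Nelder-Mead',options=dict(initial_simplex=np.array(x0)+np.array([[0,0,0],[.02,0,0],[0,.02,0],[0,0,.1]]),xatol=2e-4,fatol=1e-4))
    return s.x,s.fun
def sil(o,n):
    d=models.silhouettes(o,n); return d[0]['region']
E
python3 - <<'E'
from h import *
np.set_printoptions(precision=4,suppress=True)
a=snap('side');b=snap('top')
B={n:sil('board',n) for n in('side','top')};F={n:sil('form',n) for n in('side','top')}
x0=np.r_[atz('top',(331,244),.02)[:2],0]
print('board top',fit({'top':B['top']},BOARD,x0,0))
f0=np.r_[atz('top',(330,267),.1)[:2],0]
for s in (('top',),('side',),('top','side')): print('form',s,fit({n:F[n] for n in s},FORM,f0,.02))
for c in [(274,192),(388,191),(262,193),(397,191),(402,299),(262,299)]: print(c,atz('top',c,.042)[:2],atz('top',c,.02)[:2])
for c in [(296,235),(374,326),(302,236),(379,321)]: print('side',c,atz('side',c,.042)[:2])
print('tin',atz('top',(221,246),.095),'jar',atz('top',(337,169),.075),'small',atz('top',(432,246),.06))
E
```

```text
board top (array([ 0.5513, -0.0861, -0.0047]), np.float64(0.013183218654750029))
form ('top',) (array([ 0.4916, -0.0877,  0.0624]), np.float64(0.0751313271165045))
form ('side',) (array([ 0.4888, -0.0859,  0.0776]), np.float64(0.030951220997503248))
form ('top', 'side') (array([ 0.4902, -0.0867,  0.068 ]), np.float64(0.1555767379814259))
(274, 192) [0.6876 0.0608] [0.6922 0.061 ]
(388, 191) [ 0.6859 -0.2372] [ 0.6905 -0.2429]
(262, 193) [0.6854 0.0921] [0.6899 0.0929]
(397, 191) [ 0.6856 -0.2608] [ 0.6902 -0.267 ]
(402, 299) [ 0.4088 -0.2569] [ 0.4079 -0.263 ]
(262, 299) [0.4146 0.0943] [0.4138 0.0951]
side (296, 235) [0.673 0.052]
side (374, 326) [ 0.6683 -0.2358]
side (302, 236) [0.6829 0.0431]
side (379, 321) [ 0.682  -0.2301]
tin [0.5445 0.1907 0.095 ] jar [ 0.7384 -0.1013  0.075 ] small [ 0.5392 -0.3358  0.06  ]
```

Call:
drive_tool --series '[[[0.29, -0.266, 0, 0, 0, 0], [0.29, -0.266, 0, 0, 0, 0], [0.29, -0.266, 0, 0, 0, 0], [0.29, -0.266, 0, 0, 0, 0], [0.29, -0.266, 0, 0, 0, 0], [0.29, -0.266, 0, 0, 0, 0], [0.29, -0.266, 0, 0, 0, 0], [0.29, -0.266, 0, 0, 0, 0], [0.29, -0.266, 0, 0, 0, 0], [0.29, -0.266, 0, 0, 0, 0], [0, 0, 0, 0, 0, 0.04], [0, 0, 0, 0, 0, 0.04], [0, 0, 0, 0, 0, 0.039], [0, 0, 0.2, 0, 0, 0], [0, 0, 0.2, 0, 0, 0], [0, 0, 0.2, 0, 0, 0], [0, 0, 0, 0, 0, 0]]]' --jaw 1

```text
clock: 3.02
tcp_pos: [0.4225, -0.0824, 0.169]
orientation: [-0.001, 0.999, 0.033, -0.002]
wrist_force: [0.9, -0.1, -0.3]
finger_gap: 0.085
grip_force: 0.0
```

Call:
drive_tool --series '[[[0, 0, 0.175, 0, 0, 0], [0, 0, 0.175, 0, 0, 0], [0, 0, 0.175, 0, 0, 0], [0, 0, 0.175, 0, 0, 0], [0.1, 0, 0, 0, 0, 0], [0.1, 0, 0, 0, 0, 0], [0, 0, 0, 0, 0, 0]]]'

```text
clock: 3.9
tcp_pos: [0.4503, -0.0818, 0.0876]
orientation: [0.001, 0.999, 0.034, 0.002]
wrist_force: [0.5, 0.1, -0.1]
finger_gap: 0.0853
grip_force: 0.0
```

Run:
```python
from h import *
a=snap('side');cv2.imwrite('pics/s1.png',cv2.resize(a[180:400,120:420,::-1],None,fx=2.5,fy=2.5))
p=env.get_state()['tcp_pos'];print(p)
for s in(1,-1): print([(proj('side',p+[0,s*.05,dz])-[120,180])*2.5 for dz in(0,-.011)])
```

```text
[ 0.44929527 -0.08157716  0.08729505]
[array([203.45044828, 215.50956104]), array([205.06088696, 228.19129862])]
[array([245.10896191, 306.023867  ]), array([246.56229531, 319.52867851])]
```

View pics/s1.png

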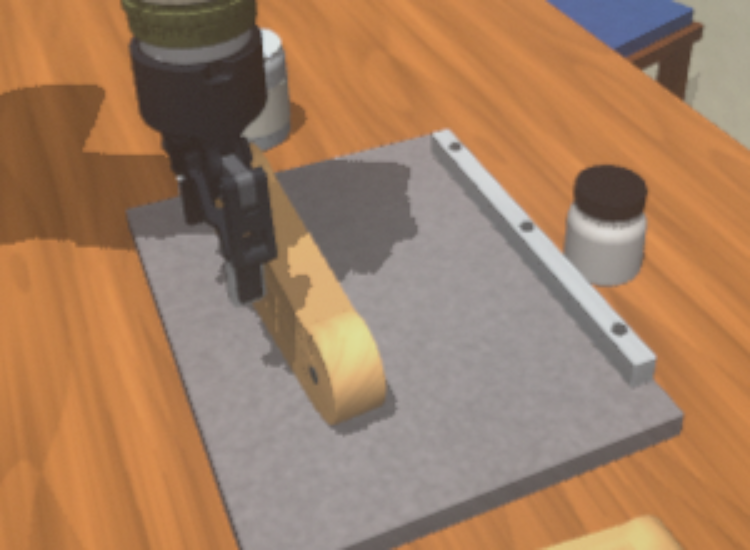

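Call:
drive_tool --series '[[[0, 0, 0.06, 0, 0, 0], [0, 0, 0.06, 0, 0, 0], [0.04, 0, 0, 0, 0, 0], [0.04, 0, 0, 0, 0, 0], [0.04, 0, 0, 0, 0, 0], [0.04, 0, 0, 0, 0, 0], [0.04, 0, 0, 0, 0, 0], [0.04, 0, 0, 0, 0, 0], [0.04, 0, 0, 0, 0, 0], [0.04, 0, 0, 0, 0, 0], [0.04, 0, 0, 0, 0, 0], [0.04, 0, 0, 0, 0, 0], [0, 0, 0, 0, 0, 0], [0, 0, 0, 0, 0, 0]]]'

```text
clock: 5.7
tcp_pos: [0.4956, -0.078, 0.0718]
orientation: [-0.0, 0.999, 0.034, -0.0]
wrist_force: [-1.3, 0.4, 0.1]
finger_gap: 0.0855
grip_force: 0.0
```

Run:
```python
from h import *
a=snap('side');b=snap('top')
cv2.imwrite('pics/s2.png',np.hstack([cv2.resize(a[180:400,140:400,::-1],(400,340)),cv2.resize(b[140:320,240:440,::-1],(378,340))]))
```

```text
(no output)
```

View pics/s2.png

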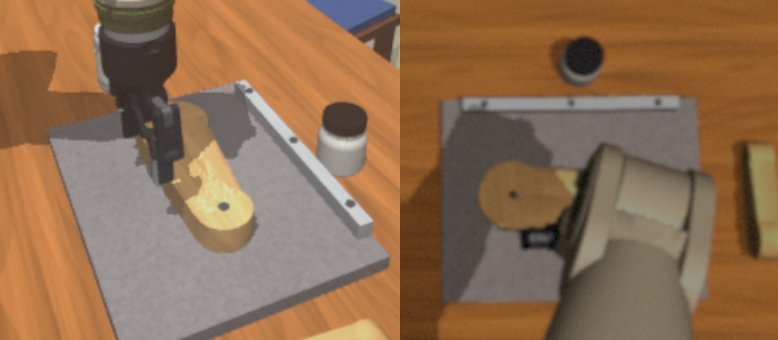

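The form now lies flat with its toe to the left (+y), straight edge towards the fingers. I'll back off and measure it.

Call:
drive_tool --series '[[[-0.2, 0, 0, 0, 0, 0], [-0.2, 0, 0, 0, 0, 0], [-0.1, 0, 0, 0, 0, 0], [0, 0, 0, 0, 0, 0]]]'

```text
clock: 6.3
tcp_pos: [0.4355, -0.0822, 0.0721]
orientation: [0.0, 0.999, 0.033, 0.0]
wrist_force: [0.4, 0.8, 0.5]
finger_gap: 0.0854
grip_force: 0.0
```

```bash
cat > m.py <<'E'
from h import *
np.set_printoptions(precision=4,suppress=True)
snap('side');snap('top')
F={n:sil('form',n) for n in('side','top')}
for s in (('side',),('top',),('top','side')):
    p,e=fit({n:F[n] for n in s},FORM@LIE.T,[.51,-.085,.07],.037)
    w=lambda q:(np.array(q)/1000)@LIE.T@Rz(p[2]).T+[p[0],p[1],.037]
    R=Rz(-.0047).T
    print(s,p,round(e,3),*[(R@(w(q)-[.6713,-.0867,.02])*1000).round(1) for q in([0,73,91],[0,-86,64],[0,10,42])])
print(env.get_state()['tcp_pos'])
E
python3 m.py
```

```text
('side',) [ 0.5095 -0.0847  0.0673] 0.026 [-76.3  80.6  17. ] [-91.8 -79.9  17. ] [-120.6   14.2   17. ]
('top',) [ 0.5127 -0.086   0.0648] 0.025 [-72.8  79.1  17. ] [-88.7 -81.4  17. ] [-117.4   12.9   17. ]
('top', 'side') [ 0.511  -0.085   0.0686] 0.088 [-74.9  80.5  17. ] [-90.2 -80.1  17. ] [-119.2   14.    17. ]
[ 0.4369 -0.0824  0.0721]
```

Call:
drive_tool --series '[[[0, 0, 0, 0, 0, -0.0315], [0, 0, 0.155, 0, 0, 0], [0, 0, 0.155, 0, 0, 0], [0.15, 0.025, 0, 0, 0, 0], [0.15, 0.025, 0, 0, 0, 0], [0.1, 0.017, 0, 0, 0, 0], [0.06, 0.01, 0, 0, 0, 0], [0.06, 0.01, 0, 0, 0, 0], [0.06, 0.01, 0, 0, 0, 0], [0.06, 0.01, 0, 0, 0, 0], [0.06, 0.01, 0, 0, 0, 0], [0.06, 0.01, 0, 0, 0, 0], [0.06, 0.01, 0, 0, 0, 0], [0.06, 0.01, 0, 0, 0, 0], [0.06, 0.01, 0, 0, 0, 0], [0.06, 0.01, 0, 0, 0, 0], [0, 0, 0, 0, 0, 0]]]'

```text
clock: 8.62
tcp_pos: [0.5592, -0.0823, 0.035]
orientation: [0.0, 0.997, 0.083, 0.001]
wrist_force: [-0.2, -0.2, 0.4]
finger_gap: 0.0854
grip_force: 0.0
```

```bash
python3 m.py; python3 -c "
from h import *
print({k:v for k,v in env.get_state().items() if k in('wrist_force','orientation')})"
```

```text
('side',) [ 0.59   -0.0776 -0.1584] 0.374 [19.8 66.9 17. ] [-31.3 -86.   17. ] [-38.3  12.2  17. ]
('top',) [ 0.5915 -0.0867  0.4263] 0.485 [-27.6 103.9  17. ] [ 14.3 -51.8  17. ] [-45.8  26.2  17. ]
('top', 'side') [ 0.5689 -0.0837  0.141 ] 0.89 [-23.  88.  17.] [-26.6 -73.3  17. ] [-62.3  18.5  17. ]
[ 0.5581 -0.0822  0.035 ]
{'orientation': array([2.44083409e-04, 9.96564681e-01, 8.28148418e-02, 6.92216513e-04]), 'wrist_force': array([-0.03409893,  0.91378509, -0.38911597])}
```

Call:
drive_tool --series '[[[0.03, 0.005, 0, 0, 0, 0], [0.03, 0.005, 0, 0, 0, 0], [0.03, 0.005, 0, 0, 0, 0], [0.03, 0.005, 0, 0, 0, 0], [0.03, 0.005, 0, 0, 0, 0]]]'

```text
clock: 9.45
tcp_pos: [0.5743, -0.0818, 0.0346]
orientation: [-0.0, 0.997, 0.083, -0.001]
wrist_force: [-5.0, -0.4, 4.3]
finger_gap: 0.085
grip_force: 2.7
```

Call:
drive_tool --series '[[[0.015, 0.003, 0, 0, 0, 0], [0.015, 0.003, 0, 0, 0, 0]]]'

```text
clock: 9.7
tcp_pos: [0.5783, -0.0819, 0.0346]
orientation: [-0.0, 0.997, 0.083, -0.001]
wrist_force: [-6.0, -0.1, 3.6]
finger_gap: 0.0856
grip_force: 2.7
```

Call:
drive_tool --series '[[[0.015, 0.003, 0, 0, 0, 0], [0.015, 0.003, 0, 0, 0, 0]]]'

```text
clock: 9.95
tcp_pos: [0.582, -0.082, 0.0346]
orientation: [-0.0, 0.997, 0.083, -0.001]
wrist_force: [-5.3, -0.4, 3.5]
finger_gap: 0.0857
grip_force: 2.6
```

Call:
drive_tool --series '[[[0.015, 0.003, 0, 0, 0, 0], [0.015, 0.003, 0, 0, 0, 0]]]'

```text
clock: 10.2
tcp_pos: [0.5822, -0.082, 0.0344]
orientation: [-0.0, 0.997, 0.083, -0.004]
wrist_force: [-17.7, -0.9, 14.3]
finger_gap: 0.0858
grip_force: 9.0
```

Call:
drive_tool --series '[[[0.015, 0.003, 0, 0, 0, 0], [0, 0, 0, 0, 0, 0]]]'

```text
clock: 10.45
tcp_pos: [0.5822, -0.0821, 0.0343]
orientation: [-0.001, 0.997, 0.083, -0.006]
wrist_force: [-19.3, -2.8, 14.0]
finger_gap: 0.0854
grip_force: 9.8
```

Call:
drive_tool --series '[[[-0.05, 0, 0, 0, 0, 0], [-0.15, 0, 0, 0, 0, 0], [-0.25, 0, 0, 0, 0, 0], [-0.25, 0, 0, 0, 0, 0], [-0.25, 0, 0, 0, 0, 0], [0, 0, 0, 0, 0, 0]]]'

```text
clock: 11.2
tcp_pos: [0.4749, -0.1013, 0.0347]
orientation: [-0.0, 0.997, 0.082, -0.0]
wrist_force: [0.5, -0.3, -0.5]
finger_gap: 0.0853
grip_force: 0.0
```

```bash
python3 m.py
python3 - <<'E'
from h import *
b=snap('top');a=snap('side')
cv2.imwrite('pics/s3.png',np.vstack([cv2.resize(b[170:270,250:410,::-1],None,fx=3,fy=3,interpolation=2),cv2.resize(a[200:340,180:420,::-1],None,fx=2,fy=2,interpolation=2)]) if 0 else np.hstack([cv2.resize(b[170:270,250:410,::-1],(400,250)),cv2.resize(a[200:350,180:420,::-1],(400,250))]))
for o in('small_form','tin','jar'): print(o,models.silhouettes(o,'top')[0]['location'])
E
```

```text
('side',) [ 0.5904 -0.0856  0.1705] 0.021 [-4.1 88.4 17. ] [ -2.9 -72.8  17. ] [-41.3  17.9  17. ]
('top',) [ 0.5931 -0.0859  0.1692] 0.025 [-1.2 88.  17. ] [ -0.3 -73.2  17. ] [-38.6  17.5  17. ]
('top', 'side') [ 0.5919 -0.0859  0.1736] 0.07 [-2.8 88.4 17. ] [ -1.2 -72.9  17. ] [-39.9  17.7  17. ]
[ 0.4779 -0.1017  0.0351]
small_form [430.2, 250.5]
tin [223.2, 245.4]
jar [337.0, 171.6]
```

View pics/s3.png

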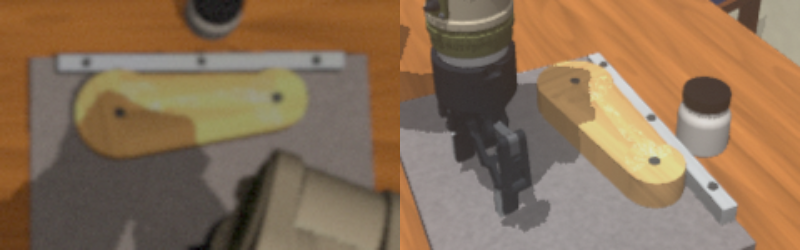

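The picture shows toe and heel both against the rail, with the gripper clear. The bystanders have not moved.

```bash
python3 -c "
from workcell import order
print(order.hand_in())"
```

```text
the job is handed in; nothing more can be done
None
```

I pushed the large form over onto its rail-side face and slid it home: toe and heel both measure within about 4 mm of the rail, the bystanders look unmoved, and the job was handed in with the gripper clear (no verdict came back).

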